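# Ready the ball dish over the closed valve bin

### The job

Gently lower the oak lid until the valve bin is fully shut, so that the ball cannot drop among the valves. Then pick up the dish by its bridge handle, keeping it level with the loose ball in its middle, give it about a quarter turn so that its spout points straight out over the end of the bin beside which the open steel pot stands, and finish while still holding it level and still, its underside about 90 mm above the middle of the closed lid. Leave everything else where it stands.

Things in the scene. Friction and masses are not known exactly. Their poses are not given: they have to be found in the camera images.
- lid (a joint): oak lid of the bin, hinged along the bin's far long rim. 0 = fully shut, grows as it opens (rad), at most 1.2; starts part open, front edge up. The hinge is stiff: the lid stays where it is left, and a push of 1 to 3 N down near its front edge lowers it; follow the edge round its arc, since a fingertip pressed straight down on the steep lid can bind instead of sliding.
- lid_hinge (a point): middle of the lid's hinge line, on the lid's underside, 50 mm above the desk; its axes turn with the lid: y lies along the hinge, -x runs along the lid towards its front edge (150 mm away), z out of its upper face (8 mm above). The lid is 160 mm wide; a brass knob stands 35 mm high in the middle of its width, 30 mm from the front edge
- bin: fixed oak valve bin, 150 mm (x, front to back) by 160 mm (y, end to end), 50 mm high, origin at the centre of its underside on the desk; its -x side is the front, towards the robot, and the hinge is at +x. Its ends are its +y and -y sides. The shut lid's top is 58 mm above the desk and its middle is over this origin
- dish: round aluminium dish 105 mm across on a 68 mm foot, 0.13 to 0.24 kg, origin at the centre of its underside; z up; +x points along its spout, which at first points roughly away from the robot. Its floor falls 10 degrees to the middle; the rim is 23 mm high and open at the spout. A steel bridge handle runs along y over the middle: a flat bar 10 mm thick (x), 14 mm tall (z 78 to 92 mm), about 100 mm clear between its two uprights at the rim
- dish_spout (a point): tip of the dish's spout, 67 mm from the dish's axis along its +x, 15 mm above its underside
- dish_mid (a point): where the ball's centre belongs: on the dish's axis, 16 mm above its underside
- ball_center (a point): centre of the loose steel ball, 20 mm in diameter, 33 g, which lies in the middle of the dish and rolls freely
- jar: open dark steel pot, 50 mm across, 50 mm high, loose, standing about 128 mm from the bin's centre beside one of its two ends (either); origin at the centre of its underside. The spout must end up pointing to this side
- crystal: copper crystal holder, a small block 40 by 34 by 45 mm, loose, beside the bin's other end; origin under its centre; leave alone
- key: morse key on a black base 130 by 75 mm, 47 mm high, loose, at the other side of the desk from the dish; origin under its centre; leave alone
- valve1: rectifier valve, clear glass on a black base, 46 mm across, 126 mm tall, loose and upright behind the bin; origin under its centre; leave alone
- valve2: a second such valve
- valve3: a third such valve
- mug: white mug, 76 mm across, 90 mm high; origin under its centre; leave alone
- driver: screwdriver lying on the desk to the right of and behind the bin, crosswise; leave alone
There are look-alikes about, which are no part of the job. Leave any green or turquoise look-alike of the bin alone.

How it is judged:
By the outcome, as a careful person would: the job done as asked, in the order asked, and still so for the second after the job is handed in, while the arm keeps its last pose, push and grip.
It also fails if it takes over 64 s, if anything falls off the work surface, if the arm or the gripper's body presses on something with over 40 N, if the wrist force passes 120 N, or if a joint passes its speed limit or range.

### The arm

A 7-joint arm with a two-finger parallel gripper is mounted at the origin on the work surface. World frame = base frame: x ahead of the robot, y to its left, z up, the work surface at z = 0. Lengths are in m, angles in degrees, forces in N, time in s.
With the tool pointing down it reaches from about 0.425 to 0.875 m from the base axis. Payload 4.7 kg.
Tool frame: the origin (TCP) lies at the very end of the fingers, on their centre line; the grasp point (between the pads) lies tcp_to_grasp behind it (tcp_to_grasp is the distance from the TCP to the grasp point, in m); z points along the fingers, y is the line along which they close (so a half turn about z gives the same grasp; the last joint's range is limited). The gripper opens to 87 mm and grips with 3 to 60 N. Pads are 19 mm wide; open, the fingers measure 117 mm over their backs; the gripper's body (75 mm by 190 mm) begins 51 mm behind the grasp point.
Start: joints at [67.271, 18.392, -4.016, 83.108, 1.295, 78.541, -3.26], TCP at [0.26, -0.596, 0.223] pointing down, gripper open.
Joint ranges: [-163.93, 163.93], [-17.29, 119.83], [-79.2, 71.16], [3.27, 140.29], [-89.18, 269.18], [5.43, 117.66], [-154.24, 154.24]. Speed limits (degrees/s): [147.25, 147.25, 180, 180, 180, 180, 180].

### API

Orientations are given as a 3x3 rotation matrix whose columns are the frame's x, y, z axes.
In Python, from workcell import move_to, servo_line, set_joints, move_gripper, hold, solve_ik, get_obs, read_camera, PlanningError, hand_in, tcp_to_grasp gives the robot as it stands. Calls block until the motion is done:
- move_to(position, orientation): joint-space move of the TCP to a pose.
- servo_line(position, frame=None, rate=0.15, contact_N=None): straight line of the TCP; frame=None keeps the orientation; rate is the mean speed in m/s. With contact_N (N) it stops when the force on the tool has changed by that much, and returns True; else False.
- set_joints(angles): joint-space move.
- move_gripper(opening, strength=None): finger opening in m; strength is the grip in N (None keeps the last); returns when the fingers have stopped.
- hold(seconds).
- solve_ik(position, orientation): joint angles nearest the present ones, or None.
- get_obs(): the state.
- read_camera(name): name is "side" or "top" or "wrist"; returns a dict with "pixels" (400x640x3 uint8, red, green, blue), "range_z" (400x640 float32, m along the optical axis (not along the pixel's ray), 0 where there is no reading), "vertical_fov" (degrees; the focal length in pixels is half the picture's height over the tangent of half this angle, whatever the lens; pixels are square), "cx", "cy" (the principal point, pixels), "eye" and "rotation" of the camera in the world. Camera axes: x right, y up, looking along -z (the intrinsics and any distortion apply to the point x, -y, -z); pixel columns grow to the right and rows downward; lengths in m; the calibration is good to about 2 mm. A picture is of the moment at which its call begins.
A pose or a line that the arm cannot do raises PlanningError and nothing moves.
- hand_in(): hands the job in; it is judged then, once.
The state is a dict: "clock": time; "joint_pos": joint angles; "qvel": joint speeds; "joint_efforts": joint torques, N m; "ee_pos": TCP position; "orientation": TCP orientation; "ft_force": force on the tool from outside, world axes, zero at the start; "ft_torque": the same for the moment, N m; "gripper_width": finger opening in m; "gripper_force": force on a finger pad.
Only numpy, scipy, OpenCV 4.12 (cv2) and the standard library are available. Lean on these libraries where they do the work, as an engineer would, in place of code of your own. Each camera call takes 0.05 s, during which the arm holds its last target. There are 200 camera calls.

## Working session

There is one attempt and no reset: what is moved stays moved. The work goes in short steps, each a Python script; the robot and the scene stay as the last script left them, time stands still between calls to the robot, and variables do not carry over. Pictures are saved under pics/ and viewed, at most 10 in all, crops included, and the job is handed in when it is done.

```bash
ls; mkdir -p pics; cat > h.py <<'E'
import numpy as np, cv2
from workcell import *
def cam(n):
    c=read_camera(n); c['f']=200/np.tan(np.radians(c['vertical_fov'])/2); return c
def cloud(c):
    v,u=np.mgrid[:400,:640]; d=c['range_z']
    p=np.stack([(u-c['cx'])/c['f']*d,-(v-c['cy'])/c['f']*d,-d],-1)
    P=p@np.array(c['rotation']).T+np.array(c['eye']); P[d==0]=np.nan; return P
def save(c,n): cv2.imwrite('pics/'+n,c['pixels'][...,::-1])
E
python3 - <<'E'
from h import *
o=get_obs(); print(o['clock'],o['ee_pos'],o['orientation'],tcp_to_grasp)
for n in('top','side'):
    c=cam(n); save(c,n+'0.png'); np.savez(n+'0.npz',P=cloud(c),px=c['pixels']); print({k:c[k] for k in c if k not in('pixels','range_z')})
E
```

```text
pics
0.0 [ 0.25933308 -0.59542773  0.22146016] [[ 9.16773109e-01  3.99407536e-01 -8.29358646e-04]
 [ 3.99408389e-01 -9.16771523e-01  1.70695196e-03]
 [-7.85629107e-05 -1.89614046e-03 -9.99998199e-01]] 0.0187
{'vertical_fov': 53.305318099148245, 'cx': 316.03325092513626, 'cy': 195.91590083669638, 'eye': array([ 0.33840383, -0.01760309,  1.02337491]), 'rotation': array([[ 0.01944014,  0.98975806, -0.14142512],
       [-0.99980004,  0.01858161, -0.00738875],
       [-0.00468517,  0.14154048,  0.98992138]]), 'f': np.float64(398.4756146962512)}
{'vertical_fov': 43.32309028838492, 'cx': 313.8725008760793, 'cy': 197.27561484620887, 'eye': array([0.06272384, 1.06947657, 0.95032694]), 'rotation': array([[-0.92827891,  0.2302166 , -0.29205919],
       [-0.37170835, -0.55019653,  0.74774105],
       [ 0.01145245,  0.80267309,  0.59630927]]), 'f': np.float64(503.5613261485869)}
```

View pics/top0.png

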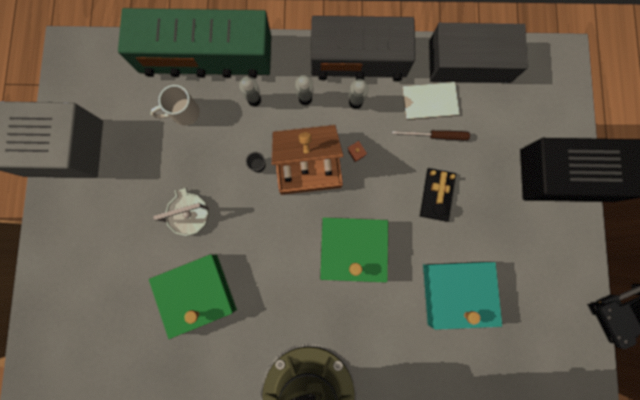

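View pics/side0.png

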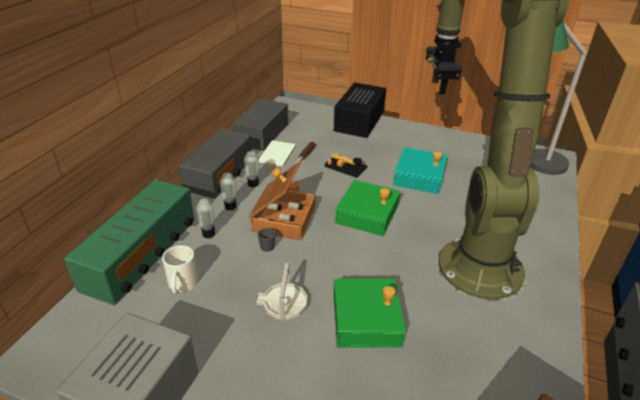

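Top view: open oak bin at (308,160), dark pot at (257,162) i.e. +y end, crystal at (358,151), dish at (187,213) with its spout up at (182,192) and handle bar left-right, three valves behind the bin at row ~95. Side view confirms; lid about 45° open. Now positions from depth.

```bash
python3 - <<'E'
from h import *
T=np.load('top0.npz')['P'];S=np.load('side0.npz')['P'];tp=np.load('top0.npz')['px'];sp=np.load('side0.npz')['px']
def reg(P,u0,u1,v0,v1): return P[v0:v1,u0:u1].reshape(-1,3)
def rect(p):return cv2.minAreaRect((p[:,:2]*1000).astype(np.float32))
allp=np.vstack([reg(T,265,350,120,200),reg(S,245,325,155,245)])
b=np.vstack([reg(T,265,345,120,200),reg(S,250,320,180,240)])
print('desk z',np.nanmedian(reg(T,220,300,220,300)[:,2]),np.nanmedian(reg(S,300,330,250,270)[:,2]))
# bin rims from top
def hsvm(px,u0,u1,v0,v1):
    h=cv2.cvtColor(px,cv2.COLOR_RGB2HSV)[v0:v1,u0:u1].reshape(-1,3)
    return h
h=hsvm(tp,265,345,120,200);p=reg(T,265,345,120,200)
w=(h[:,0]<16)&(h[:,1]>110)
for lo,hi in((.035,.056),(.06,.3)):
    m=w&(p[:,2]>lo)&(p[:,2]<hi); print('top',lo,m.sum(),rect(p[m]),p[m].min(0),p[m].max(0))
m=w&(p[:,2]>.07)&(p[:,2]<.3); q=p[m]
# lid plane RANSAC-free: LSQ with trimming
for it in range(6):
    A=np.c_[q[:,:2],np.ones(len(q))];c=np.linalg.lstsq(A,q[:,2],rcond=None)[0];r=q[:,2]-A@c; q=q[np.abs(r)<max(.004,1.5*r.std())]
print('lid plane',c,len(q),r.std(),'angle',np.degrees(np.arctan(np.hypot(c[0],c[1]))),'dir',np.degrees(np.arctan2(c[1],c[0])),rect(q),q.min(0),q.max(0))
h=hsvm(sp,245,325,155,245);p=reg(S,245,325,155,245);w=(h[:,0]<16)&(h[:,1]>110)
for lo,hi in((.01,.056),(.06,.3)):
    m=w&(p[:,2]>lo)&(p[:,2]<hi); print('side',lo,m.sum(),rect(p[m]),p[m].min(0),p[m].max(0))
for n,p in(('T',reg(T,240,270,148,176)),('S',reg(S,256,280,228,252))):
    m=(p[:,2]>.04)&(p[:,2]<.056);print('pot',n,rect(p[m]),p[m].shape)
d=[reg(T,150,215,180,240),reg(S,250,315,260,325)]
for n,p in zip('TS',d):
    m=(p[:,2]>.07)&(p[:,2]<.11);print('handle',n,rect(p[m]),p[m][:,2].max(),m.sum(),p[m].mean(0))
    m=(p[:,2]>.008)&(p[:,2]<.04);(x,y),r=cv2.minEnclosingCircle((p[m][:,:2]*1000).astype(np.float32));print('body',n,x,y,r,m.sum(),rect(p[m]))
E
```

```text
desk z -7.822557863801372e-05 -0.0003993266574141563
top 0.035 334 ((531.8388061523438, 7.985710144042969), (70.68384552001953, 158.7421112060547), 7.682518482208252) [ 0.48712516 -0.07441104  0.03531245] [0.57732998 0.09088611 0.05344016]
top 0.06 2100 ((594.167236328125, 16.91973114013672), (106.49335479736328, 157.51121520996094), 7.599213600158691) [ 0.53185679 -0.06719885  0.06013128] [0.65570671 0.10028028 0.18071055]
lid plane [-0.98509582 -0.1318524   0.70136421] 1733 0.0012364648498102793 angle 44.82415733233879 dir -172.37642585784204 ((591.420654296875, 16.32292938232422), (97.1341323852539, 157.25672912597656), 7.360107421875) [ 0.53514972 -0.06707345  0.07002104] [0.64774697 0.09864315 0.16535052]
side 0.01 1250 ((575.89208984375, -92.63069152832031), (149.9636993408203, 469.15673828125), 5.101074695587158) [ 0.48524142 -0.32256613  0.01007401] [0.65359702 0.14391172 0.05408799]
side 0.06 713 ((592.1522216796875, 20.584068298339844), (105.32028198242188, 160.16082763671875), 7.505448818206787) [ 0.53098664 -0.06449827  0.06057868] [0.6521402  0.10526311 0.16474845]
pot T
[... 198 characters left out ...]
88.93463134765625) (125, 3)
handle T ((430.83087158203125, 315.91845703125), (10.851021766662598, 111.00133514404297), 17.828706741333008) 0.09497744772993977 258 [0.43030476 0.31497377 0.08979333]
body T 437.493896484375 318.477294921875 60.73902893066406 1216 ((432.82696533203125, 314.999267578125), (107.31674194335938, 112.58745574951172), 66.79586791992188)
handle S ((429.0091552734375, 320.6656188964844), (10.472199440002441, 111.67565155029297), 17.760028839111328) 0.09556027855743932 203 [0.42621993 0.32689506 0.08907524]
body S 436.8939208984375 320.5455322265625 61.69637680053711 1150 ((431.4120788574219, 320.6353454589844), (112.02256774902344, 110.614501953125), 57.91889572143555)
```

```bash
python3 - <<'E'
from h import *
a=cv2.imread('pics/top0.png');b=cv2.imread('pics/side0.png')
cs=[a[175:250,145:235],a[115:205,235:375],b[250:330,240:325],b[150:260,235:335]]
cs=[cv2.resize(x,(400,300),interpolation=cv2.INTER_CUBIC) for x in cs]
cv2.imwrite('pics/crops.png',np.vstack([np.hstack(cs[:2]),np.hstack(cs[2:])]))
E
```

```text
(no output)
```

View pics/crops.png

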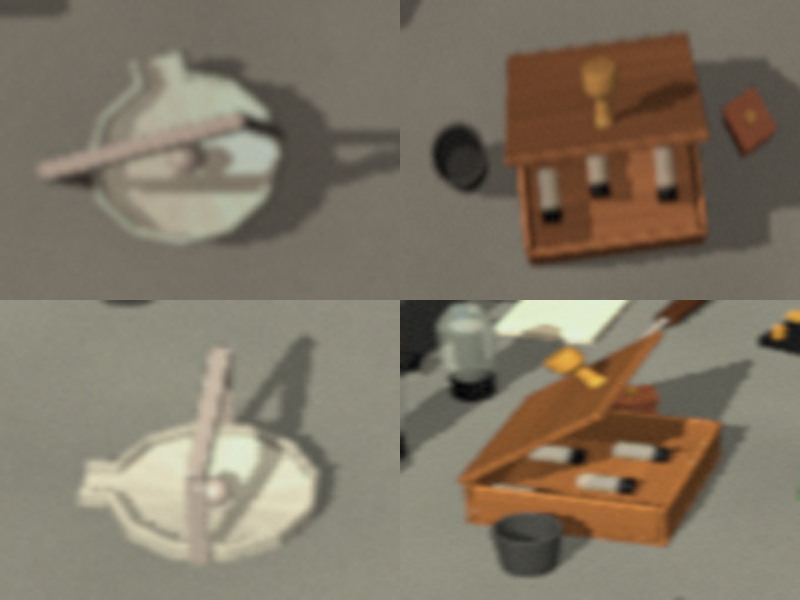

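Consistent: bin centre ≈ (0.571, 0.014), yaw 7.6°, lid ≈ 45° open; pot at +y end; dish axis ≈ (0.430, 0.318), yaw 17.8°, with the ball in its middle. I'll lower the lid along its arc with closed fingers, off to the -y side of the knob.

```bash
cat >> h.py <<'E'
YB=np.radians(7.6); C=np.array([.571,.0138,0]); ex=np.array([np.cos(YB),np.sin(YB),0]); ey=np.array([-np.sin(YB),np.cos(YB),0]); ez=np.array([0,0,1.])
RL=np.c_[ex,-ey,-ez]
def lidpt(t,off=0,r=.140,lat=-.042):
    t=np.radians(t); H=C+.075*ex+.05*ez
    return H+r*(-np.cos(t)*ex+np.sin(t)*ez)+(.008+off)*(np.sin(t)*ex+np.cos(t)*ez)+lat*ey+.0095*ex
def ft(): return np.round(get_obs()['ft_force'],2)
E
python3 - <<'E'
from h import *
move_gripper(0,10)
p=lidpt(52,.02)
for t in (52,30,10,0): print(solve_ik(lidpt(t),RL) is not None)
move_to(p+[0,0,.09],RL); print(get_obs()['clock'],ft())
servo_line(p,rate=.15); print(ft())
f0=get_obs()['ft_force']
for t in np.arange(50,5,-5):
    servo_line(lidpt(t),rate=.07); o=get_obs(); print(t,np.round(o['ft_force']-f0,2),np.round(o['ee_pos']-lidpt(t),4))
c=cam('side'); save(c,'lid1.png'); print(get_obs()['clock'])
E
```

```text
True
True
True
True
3.9917 [-0.06 -0.48  0.49]
[-0.44 -0.09  0.57]
50 [-0.15 -1.09 -0.26] [ 0.0003 -0.0001  0.0005]
45 [ 0.6   0.76 -0.37] [-0.0001 -0.     -0.    ]
40 [ 1.26  0.01 -0.29] [-0.0003 -0.0001 -0.0002]
35 [ 0.92  1.   -0.57] [-0.0005 -0.0001 -0.0004]
30 [ 0.18 -0.2  -0.54] [-0.0007 -0.0001 -0.0006]
25 [ 1.47 -0.03 -0.24] [-0.0007 -0.0001 -0.0006]
20 [ 0.64  0.55 -0.59] [-0.0007 -0.0001 -0.0007]
15 [-0.    0.82  0.13] [-0.0007 -0.     -0.0007]
10 [-0.5   1.03 -0.49] [-0.0007 -0.     -0.0007]
7.9
```

View pics/lid1.png

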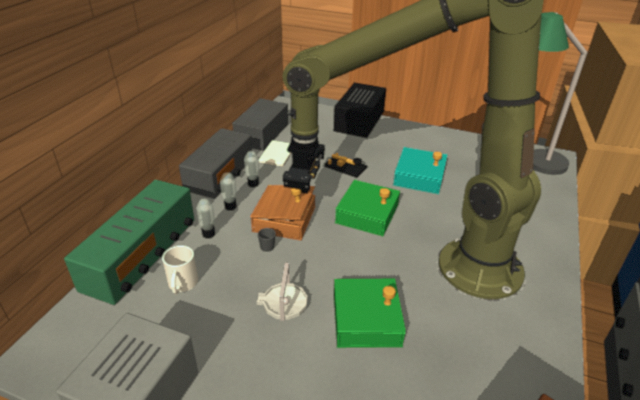

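The lid (around (285,208)) has followed the fingertip down to a small opening. I'll press it shut, stopping on force.

```bash
python3 - <<'E'
from h import *
for t in (5,1): servo_line(lidpt(t),rate=.06); print(t,ft())
p=lidpt(0)-[0,0,.010]
print(servo_line(p,rate=.02,contact_N=8),ft(),get_obs()['ee_pos'],'z expected .058')
hold(.2); print(ft(),get_obs()['ee_pos'][2])
q=np.array(get_obs()['ee_pos']); servo_line(q+[0,0,.12],rate=.2)
move_gripper(.06,30)
c=cam('side'); save(c,'lid2.png');P=cloud(c)
p=P[155:245,245:325].reshape(-1,3); l=(p-C); s=l@ex; y=l@ey
m=(abs(s)<.07)&(abs(y)<.075)&(p[:,2]<.066)&(p[:,2]>.04)
print('lid z',m.sum(),[ (a,np.round(np.median(p[m&(s>a)&(s<a+.03),2]),4)) for a in(-.07,-.04,-.01,.02,.04)])
m=(p[:,2]>.053)&(p[:,2]<.066); r=cv2.minAreaRect((p[m][:,:2]*1000).astype(np.float32)); print(r,get_obs()['clock'])
E
```

```text
5 [ 0.05  0.3  -0.27]
1 [ 0.08  0.   -0.1 ]
True [-1.26 -0.03  4.68] [ 0.52205106 -0.03516403  0.05891443] z expected .058
[-1.49 -0.39  4.59] 0.05893109901907619
lid z 1406 [(-0.07, np.float64(0.0586)), (-0.04, np.float64(0.0583)), (-0.01, np.float64(0.0582)), (0.02, np.float64(0.0584)), (0.04, np.float64(0.0585))]
((593.350341796875, -20.856338500976562), (197.7080078125, 297.8931884765625), 31.543312072753906) 11.0583
```

Lid is flat at 58 mm: shut. Now choose the dish grasp yaw (checking start and end reach), hover and look with the wrist camera.

```bash
cat >> h.py <<'E'
def RD(a): # tool y at angle a deg, pointing down
    a=np.radians(a); y=np.array([np.cos(a),np.sin(a),0]); z=-ez; return np.c_[np.cross(y,z),y,z]
E
python3 - <<'E'
from h import *
for s in(0,180):
    for nm,pos,a in(('g',[.43,.318,.066],17.8),('h',[.43,.318,.2],17.8),('e',[C[0],C[1],.214],97.6)):
        print(s,nm,np.round(solve_ik(pos,RD(a+s)),0) if solve_ik(pos,RD(a+s)) is not None else None)
E
```

```text
0 g [ 12.  23. -60. 108.  23.  62. -39.]
0 h [ 16.  12. -61. 100.  11.  75. -30.]
0 e [ 51.  21. -67.  94.  20.  79.  79.]
180 g [ 17.  27. -67. 108.  28.  64. 137.]
180 h [ 20.  14. -68. 100.  14.  75. 148.]
180 e [ 30.  12. -39.  94.   8.  76. -93.]
```

```bash
python3 - <<'E'
from h import *
move_to([.43,.318,.21],RD(17.8)); hold(.2); print(get_obs()['clock'],np.round(get_obs()['joint_pos'],0))
for a,pos in((17.8,[.43,.318,.066]),(97.6,[C[0],C[1],.214])):
    print(np.round(solve_ik(pos,RD(a)),0))
c=cam('wrist'); save(c,'w1.png'); P=cloud(c); np.savez('w1.npz',P=P,px=c['pixels'])
t=cam('top'); 
for n,Q in(('w',P),('t',cloud(t))):
    p=Q.reshape(-1,3); p=p[np.linalg.norm(p[:,:2]-[.43,.318],axis=1)<.075]
    m=(p[:,2]>.08)&(p[:,2]<.1)
    if m.sum()>20: print(n,'handle',cv2.minAreaRect((p[m][:,:2]*1000).astype(np.float32)),np.median(p[m][:,2]),m.sum())
    m=(p[:,2]>.019)&(p[:,2]<.027)
    if m.sum()>20: print(n,'rim',cv2.fitEllipse(cv2.convexHull((p[m][:,:2]*1000).astype(np.float32))),m.sum())
E
```

```text
12.6333 [ 16.  12. -61.  99.  10.  76. -30.]
[ 10.  22. -57. 108.  20.  61. -37.]
[ 47.  18. -61.  94.  16.  78.  81.]
w handle ((428.86566162109375, 317.24639892578125), (9.857196807861328, 111.00775146484375), 17.81075668334961) 0.09242998324498175 1175
w rim ((433.69964599609375, 319.55401611328125), (106.45014190673828, 120.639404296875), 107.05965423583984) 855
t handle ((435.01055908203125, 303.3216857910156), (10.800141334533691, 83.98917388916016), 17.53711700439453) 0.09106484313574326 185
t rim ((435.4124450683594, 316.8473205566406), (105.32644653320312, 118.1752700805664), 108.54662322998047) 205
```

View pics/w1.png

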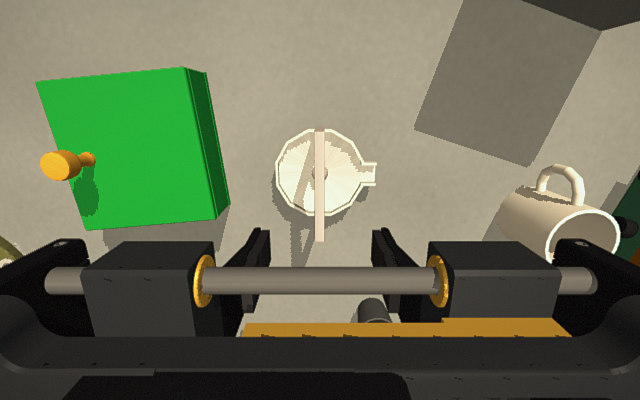

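Wrist view: dish at (320,172), bar vertical at column 320 between the open fingers, ball in the middle, spout right (372,173). Handle centre (0.4289, 0.3172), yaw 17.8°. Grasp.

```bash
python3 - <<'E'
from h import *
g=np.array([.4289,.3172,.085-tcp_to_grasp])
move_gripper(.035,30)
servo_line(g+[0,0,.05],RD(17.8),rate=.12); print(servo_line(g,rate=.06,contact_N=6),ft(),get_obs()['ee_pos'])
move_gripper(.0,35); o=get_obs(); print(o['gripper_width'],o['gripper_force'],o['clock'])
servo_line(g+[0,0,.03],rate=.025); hold(.3); print(ft(),get_obs()['gripper_width'],get_obs()['clock'])
c=cam('side'); save(c,'g1.png'); b=c['pixels'][225:345,230:350]; cv2.imwrite('pics/g1c.png',cv2.resize(b[...,::-1],(600,600),interpolation=cv2.INTER_CUBIC))
w=cam('wrist')
for n,Q in(('w',cloud(w)),('s',cloud(c))):
    p=Q.reshape(-1,3); p=p[np.linalg.norm(p[:,:2]-g[:2],axis=1)<.075]
    m=(p[:,2]>.04)&(p[:,2]<.065);q=p[m]; print(n,m.sum(), np.round([np.percentile(q[:,2],k) for k in(5,50,95)],4))
E
```

```text
False [ 0.64  0.17 -0.81] [0.42912949 0.31750289 0.0666256 ]
0.009478019481420793 34.999420680105686 15.9667
[ 0.21 -0.41 -2.24] 0.009909852386028054 17.6167
w 9260 [0.0406 0.0438 0.0534]
s 983 [0.0405 0.044  0.0536]
```

View pics/g1c.png

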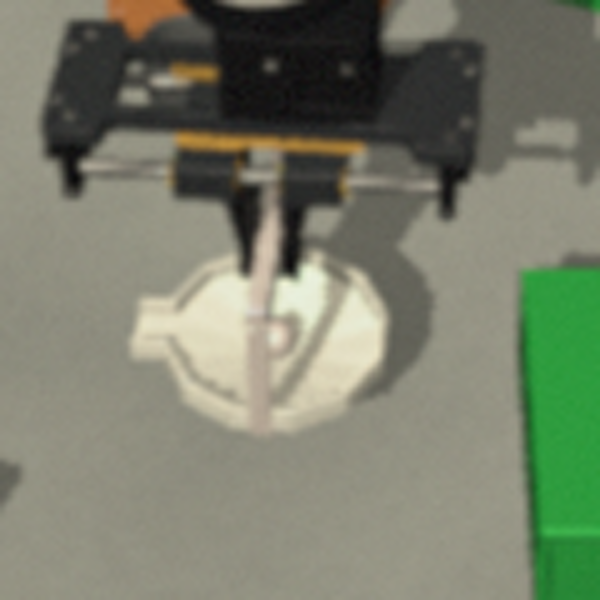

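Dish lifted level, ball in its centre at (275,335). Raise and carry slowly with the turn.

```bash
python3 - <<'E'
from h import *
z=.148+.085-tcp_to_grasp
servo_line([.4289,.3172,z],rate=.05); hold(.3)
e=np.array([C[0],C[1],z])
servo_line(e,RD(97.6),rate=.06); hold(1)
o=get_obs(); print(o['clock'],np.array(o['ee_pos'])-e,np.round(o['orientation'],3),o['gripper_width'],ft())
c=cam('side');t=cam('top');w=cam('wrist'); save(c,'f_s.png');save(w,'f_w.png')
cv2.imwrite('pics/f.png',np.hstack([cv2.resize(c['pixels'][90:280,200:390,::-1],(400,400),interpolation=cv2.INTER_CUBIC),cv2.resize(w['pixels'][60:320,190:450,::-1],(400,400))]))
for n,Q in(('s',cloud(c)),('w',cloud(w)),('t',cloud(t))):
    p=Q.reshape(-1,3); p=p[np.linalg.norm(p[:,:2]-C[:2],axis=1)<.075]
    m=(p[:,2]>.148)&(p[:,2]<.185);q=p[m]
    if m.sum()<30: continue
    r=q[q[:,2]>.1665]; r=r[np.linalg.norm(r[:,:2]-C[:2],axis=1)>.045]
    A=np.c_[r[:,:2],np.ones(len(r))]; k=np.linalg.lstsq(A,r[:,2],rcond=None)[0]
    print(n,m.sum(),len(r),'rim z',np.median(r[:,2]),'tilt deg',np.degrees(k[:2]))
    sp=(q-C)[:,:2]; sp=sp[np.linalg.norm(sp,axis=1)>.060]
    if len(sp): print('spout ang',np.degrees(np.arctan2(*sp.mean(0)[::-1])),len(sp))
E
```

```text
27.2583 [ 1.21843501e-05 -1.38374110e-06  1.03199046e-05] [[-0.991 -0.132  0.   ]
 [-0.132  0.991 -0.   ]
 [-0.    -0.    -1.   ]] 0.009364601933733473 [ 0.62  0.69 -1.5 ]
s 813 171 rim z 0.1694652327575027 tilt deg [-0.23108321 -0.12372308]
spout ang 97.90995744371529 34
w 10327 1474 rim z 0.17114280200202325 tilt deg [-1.26335557 -0.14780821]
spout ang 98.30630822029079 398
t 102 30 rim z 0.17074075108989717 tilt deg [ 0.18999298 -3.9197812 ]
spout ang 101.22182032511328 22
```

View pics/f.png

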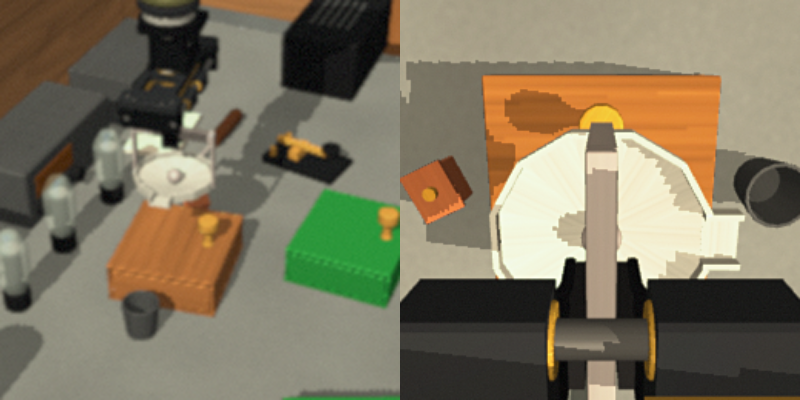

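The lid at (180,255) is shut. The dish is level above it with the ball centred, and its spout points at the pot side (right in the wrist view). The rim is at 0.170 m, which puts the underside about 90 mm above the lid.

```bash
python3 -c "
from h import *
hold(.5); print(get_obs()['gripper_width'], hand_in())"
```

```text
the job is handed in; nothing more can be done
0.009657319323590922 None
```

The job is handed in at about 28 s: the bin lid is shut, and the dish is held level and still about 90 mm above the lid's middle, with the ball centred and the spout pointing out over the pot's end.

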